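# Hold the pocket lamp on a fillet weld for inspection

### The arm

A 6-joint arm with a two-finger parallel gripper is mounted at the origin on a cart in front of the work surface, level with it; the furniture and walls round the work are solid. World frame = base frame: x ahead of the robot, y to its left, z up, the work surface at z = 0. Lengths are in m, angles in rad, forces in N, time in s.
With the tool pointing down it reaches from about 0.425 to 0.95 m from the base axis. Payload 3.5 kg.
Tool frame: the origin (TCP) lies between the finger pads; the fingertips stand 22 mm ahead of it and the grasp point (between the pads) lies 3 mm ahead of it (ctrl.nose_length is the z of the fingertips in the tool frame, in m); z points along the fingers, y is the line along which they close (so a half turn about z gives the same grasp; the last joint's range is limited). The gripper opens to 85 mm and grips with 20 to 120 N. Pads are 22 mm wide; open, the fingers measure 114 mm over their backs; the gripper's body (76 mm by 85 mm) begins 54 mm behind the grasp point. The pads swing forward as they close: fully open they stand 13 mm farther back than shut.
Start: joints at [-0.15, 0.286, 1.577, -0, 1.279, -0.15], TCP at [0.675, 0, 0.253] pointing down, gripper open.
Joint ranges: [-2.77, 2.77], [-0.9, 2.22], [0.21, 2.48], [-1.53, 4.67], [0.24, 2.81], [-2.84, 2.84]. Speed limits (rad/s): [2.79, 2.79, 3.14, 3.14, 3.14, 3.14].

### API

Orientations are given as a unit quaternion [x, y, z, w].
In Python, from plant import ctrl gives the robot as it stands. The module is installed in compiled form; this text tells all that it offers.
- The arm moves only by the tool send_rows, never from a script. Its argument "rows" is text: rows parted by semicolons, each of 7 numbers parted by spaces: the turn, a rotation vector about the tool's x, y, z in normalised numbers (1 is 90 degrees), then the shift along the tool's x, y, z in normalised numbers (1 is 600 mm), then the opening, from -1 (shut) to 1 (fully open). A call has 1 to 8 rows; each row is the pose to reach, as a shift and turn from the pose commanded when the call began, along the tool's axes at that moment; what a row does not reach only later rows make up. A row lasts 1/8 s, in which the tool goes at most 62.5 mm and 10.7 degrees, less where a joint would pass 70% of its speed; a pose out of reach is approached as far as the arm can. Shift and turn numbers lie between -1 and 1, and a call with a number outside is refused. A call with a gripper value outside its range is refused whole. The fingers move at their own pace and stop on an object; "grip_force" is the grip in N (left out, the last holds). Time passes only in rows, so rows that repeat a pose let the fingers close. It gives the time, the measured TCP pose, the force, the opening and the grip force at its end, in the units of the state.
- ctrl.get_state(): the state, without advancing time (a new reading comes with each control period).
- ctrl.read_camera(name): name is "scene" or "side" or "wrist"; returns a dict with "color" (420x560x3 uint8, red, green, blue), "fx", "fy", "cx", "cy" (pixels), "D" ([k1, k2, p1, p2, k3] as OpenCV has them; the pictures are not rectified), "extrinsics" (4x4, takes a point from world to camera coordinates). Camera axes: x right, y down, z forward; pixel columns grow to the right and rows downward; lengths in m; the calibration is good to about 2 mm. A picture is of the moment at which its call begins. There is no depth.
- ctrl.sign_off(): hands the job in; it is judged then, once.
Trained networks look in a picture, given as the dict that the camera call returned (one of the last four; its "shot" number tells which), for a name from the list of things; names that differ only in an ending like _2 or _b are one class to them, and where a whole thing is asked for, a point or a joint stands for the part that bears it (a point fixed in the world has none). Each returns a list of dicts, best first, with "p" (0 to 1); they miss things now and then, are a little off and sometimes report something else, mostly with a low value. They report only what shows in the picture. A call takes as long as a camera call. They do not tell look-alikes from the thing itself.
- ctrl.look_for(picture, target): "position" ([x, y, z] in m, in the coordinates of the camera as it stood for that picture, good to about 4 mm: the middle of the surface that is visible of it).
The state is a dict: "time": time; "qpos": joint angles; "dq": joint speeds; "joint_efforts": joint torques, N m; "eef_pos": TCP position; "tcp_rot": TCP orientation; "contact_force": force on the tool from outside, world axes, zero at the start; "wrist_torque": the same for the moment, N m; "opening": opening from 0.0 (shut) to 1.0 (fully open); "finger_force": force on a finger pad.
Only numpy, scipy, OpenCV 4.12 (cv2) and the standard library are available. Lean on these libraries where they do the work, as an engineer would, in place of code of your own. Each camera call takes 0.05 s, during which the arm holds its last target. There are 200 camera calls.

### The job

Draw the pocket lamp straight up out of its roller-grip holder, then turn it and finish while still holding it in the air, motionless, so that its lens shines on the middle of the fillet weld on the bracket: from the weld side, square across the weld, the lamp leaning about 40 degrees from upright with its tail up, the lens about 10 cm from the weld. The lamp must not touch the bracket, and the bracket and the other things on the bench stay where they are.

Things in the scene. Friction and masses are not known exactly. Their poses are not given: they have to be found in the camera images.
- lamp: Dark pocket lamp, 123 mm long, about 170 g: round barrel 24 mm across, round head 33 mm across over the last 30 mm at the lens end, 10 mm taper between. Starts upright in the holder, lens down, tail up. Body y axis runs along the lamp from lens to tail; origin lies mid-length, 16.4 mm off the axis (axis at body z = +16.4 mm, x = 0; lens at y = -61.5, tail at y = +61.5 mm).
- lamp_lens (a point): Centre of the lamp's lens face (the 33 mm head end). The beam leaves along the lamp's -y axis. Starts 8 mm above the bench, 32 mm below the mouth of the cup.
- lamp_tail (a point): Centre of the flat tail end of the lamp; starts 131 mm above the bench. The upper 60 mm of the barrel stand free above the rollers and are the place to grip, from straight above, fingers either way round.
- holder: Fixed holder, foot 64 x 100 x 6 mm, origin under the cup's axis, z up. Round cup, 43 mm outside, 37.4 mm bore, mouth 40 mm above the bench. Two spring arms on its +y and -y sides carry rubber rollers (tops 65 mm above the bench) closed over the barrel just above the head; they spread when the lamp is pulled straight up with 5 to 12 N and let go of the head after about 55 mm.
- bracket: Loose steel pivot-lug bracket, 0.9 kg: base plate 120 x 100 x 8 mm lying flat, origin under its centre, z up. Upright lug 10 mm thick, 70 mm wide, 81 mm high over all, with a bored boss at 46 mm height; its front face is at x = +10 mm and looks to the bracket's -x. The weld runs along y in the corner between that face and the plate; the weld side is -x.
- weld (a point): Middle of the 70 mm long fillet weld of the bracket, 12 mm above the bench, in the corner between lug and base plate. Bracket -x points from it out over the free front part of the plate.
- nut: Bystander: large steel hexagon nut, 36 mm across flats, 18 mm high, lying flat. Origin under its middle.
- gauge_block: Bystander: ground steel setting block with a bore, 28 x 70 x 22 mm, lying flat. Origin under its middle.
- dip_tin: Bystander: round tin 60 mm across, 42 mm high, standing. Origin under its middle.
- holder_mouth (a point): Centre of the cup's mouth, on the cup's axis, 40 mm above the bench. Behind the holder, and to the right of the bracket, stands a fixed parts case with its clear lid propped open to 130 mm above the bench: carry the lamp over it or round it on the robot's side.
Not all that is in view belongs to the job. There is more than one size of the holder; the job needs the larger.

How it is judged:
By the outcome, as a careful person would: the job done as asked, in the order asked, and still so for the second after the job is handed in, while the arm keeps its last pose, push and grip.
It also fails if it takes over 35 s, if anything falls off the work surface, if the arm or the gripper's body presses on something with over 40 N, if the wrist force passes 120 N, or if a joint passes its speed limit or range.

## Working session

There is one attempt and no reset: what is moved stays moved. The work goes in short steps, Python scripts to look and compute and a tool call to move; the robot and the scene stay as the last step left them, time stands still between calls to the robot, and variables do not carry over. Pictures are saved under pics/ and viewed, at most 10 in all, crops included, and the job is handed in when it is done.

Besides the shell and the picture viewer there is one more tool, called after "Request:" as name(argument=value, ...) on one line, values as JSON. send_rows: Moves the arm, as the interface text tells. Its arguments: {"type":"object","properties":{"rows":{"type":"string"},"grip_force":{"type":"number"}},"required":["rows"]}

```bash
mkdir -p pics
cat > h.py <<'E'
import numpy as np, cv2
from plant import ctrl
from scipy.spatial.transform import Rotation as R
def toW(pic,p):
    E=np.array(pic["extrinsics"]); return E[:3,:3].T@(np.array(p)-E[:3,3])
def proj(pic,P):
    E=np.array(pic["extrinsics"]); K=np.array([[pic["fx"],0,pic["cx"]],[0,pic["fy"],pic["cy"]],[0,0,1.]])
    return cv2.projectPoints(np.atleast_2d(np.array(P,float)),cv2.Rodrigues(E[:3,:3])[0],E[:3,3],K,np.array(pic["D"],float))[0][:,0]
def ray(pic,uv,z):
    E=np.array(pic["extrinsics"]); K=np.array([[pic["fx"],0,pic["cx"]],[0,pic["fy"],pic["cy"]],[0,0,1.]])
    n=cv2.undistortPoints(np.array([[uv]],float),K,np.array(pic["D"],float))[0,0]
    d=E[:3,:3].T@np.r_[n,1]; o=-E[:3,:3].T@E[:3,3]; return o+d*(z-o[2])/d[2]
E
python3 - <<'E'
from h import *
np.set_printoptions(precision=4,suppress=True)
ims=[]
for c in ("scene","side","wrist"):
    p=ctrl.read_camera(c); im=cv2.cvtColor(p["color"],cv2.COLOR_RGB2BGR); 
    cv2.imwrite(f"pics/{c}0.png",cv2.resize(im,(784,588)))
    print(c,"cam at",toW(p,[0,0,0]))
    for n in ["lamp","lamp_lens","lamp_tail","holder","holder_mouth","bracket","weld","nut","gauge_block","dip_tin"]:
        for r in ctrl.look_for(p,n)[:3]:
            w=toW(p,r["position"]); print(c,n,round(r["p"],2),w,proj(p,w)[0]*1.4)
print(ctrl.get_state())
E
```

```text
scene cam at [-0.0486  0.9047  0.5924]
scene lamp 0.83 [0.4445 0.0371 0.0974] [417.4267 298.3736]
scene lamp 0.38 [ 0.3948 -0.2537  0.0347] [519.8291 274.1258]
scene lamp_lens 0.67 [0.4493 0.0352 0.0936] [415.2913 299.3736]
scene lamp_tail 0.58 [0.439  0.0427 0.0901] [418.6695 304.8831]
scene holder 0.73 [0.4427 0.0508 0.018 ] [413.8001 347.8913]
scene holder_mouth 0.94 [0.4415 0.0502 0.0148] [414.6679 349.695 ]
scene holder_mouth 0.75 [ 0.4306 -0.1103  0.0148] [466.9613 310.3785]
scene bracket 0.6 [0.6553 0.2604 0.0143] [218.4424 374.4945]
scene weld 0.92 [0.6576 0.2615 0.0164] [216.6697 373.1882]
scene nut 0.56 [0.4213 0.3093 0.0174] [326.5856 440.9375]
scene gauge_block 0.71 [0.4057 0.1513 0.0207] [400.983  383.6613]
scene dip_tin 0.87 [ 0.3953 -0.2528  0.0325] [519.2881 275.389 ]
scene dip_tin 0.21 [0.405  0.152  0.0195] [401.1306 384.7518]
side cam at [ 0.5323 -0.9441  0.5019]
side lamp 0.58 [0.4497 0.0203 0.0947] [346.4456 294.6783]
side lamp_lens 0.81 [0.4475 0.0212 0.0969] [345.1912 293.3662]
side lamp_tail 0.53 [0.4484 0.0206 0.0955] [345.7043 294.2219]
side holder 0.91 [ 0.
[... 1022 characters left out ...]
2 211.8692]
wrist gauge_block 0.87 [0.4397 0.1441 0.0246] [21.7165 32.1166]
wrist gauge_block 0.39 [0.4566 0.0325 0.065 ] [ 32.6466 218.0092]
wrist dip_tin 0.56 [ 0.4281 -0.2622  0.0322] [ 95.1374 579.4161]
{'time': 1.65, 'qpos': array([-0.15  ,  0.2863,  1.5767,  0.    ,  1.2786, -0.15  ]), 'dq': array([-0.0002, -0.    , -0.0005, -0.0007,  0.0001, -0.0015]), 'joint_efforts': array([  0.0001, -40.5956, -29.2926,  -0.0002,   0.0006,   0.    ]), 'eef_pos': array([0.675 , 0.    , 0.2533]), 'tcp_rot': array([0.7071, 0.7071, 0.    , 0.    ]), 'contact_force': array([ 0.3916,  0.2114, -0.2703]), 'wrist_torque': array([-0.0265, -0.0046, -0.0436]), 'finger_force': 0.0, 'opening': 1.0006562527650773}
```

View pics/scene0.png

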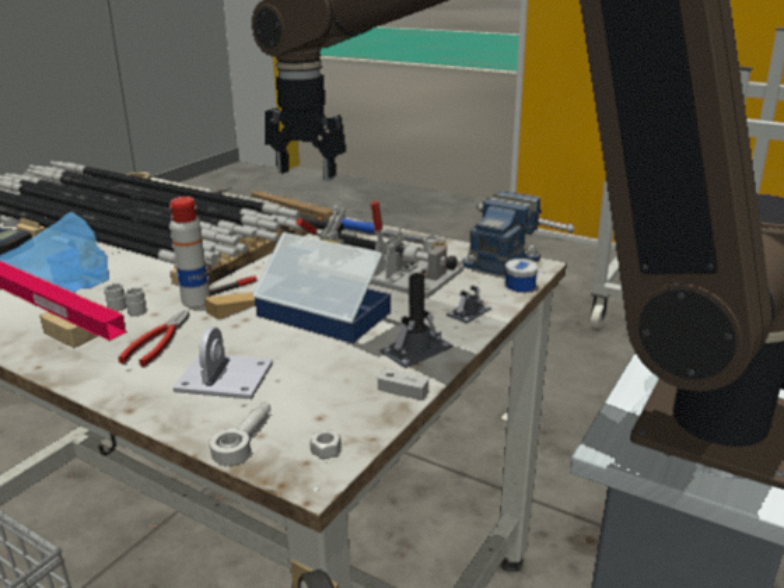

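View pics/side0.png

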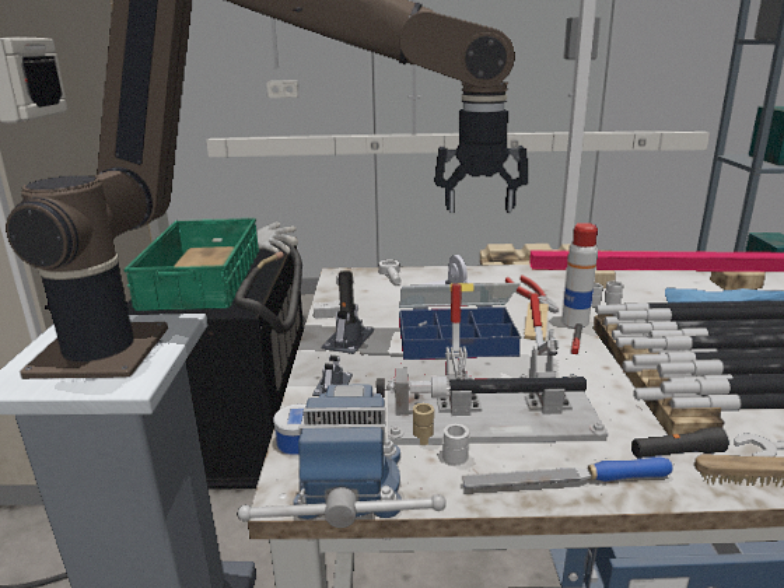

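View pics/wrist0.png

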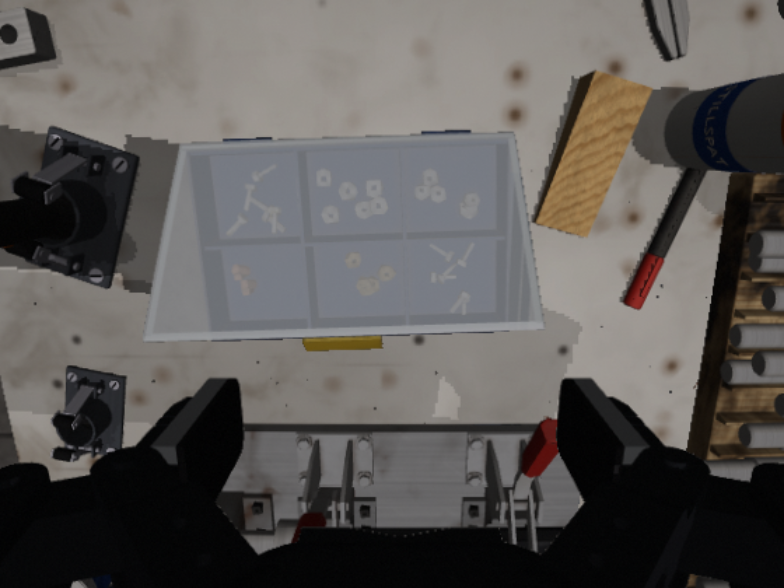

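The scene view shows the lamp in the larger holder: tail about (417,274) there, (346,273) in the side view. The case is beside it and the bracket is at about (222,370). The lug is on the far (+x) side of its plate. Next I'll crop in for sub-pixel measurements.

Run:
```python
from h import *
np.set_printoptions(precision=4,suppress=True)
s=ctrl.read_camera("scene"); d=ctrl.read_camera("side"); w=ctrl.read_camera("wrist")
def crop(p,x0,y0,wd,ht,f):
    im=cv2.cvtColor(p["color"],cv2.COLOR_RGB2BGR)[y0:y0+ht,x0:x0+wd]
    im=cv2.resize(im,None,fx=f,fy=f,interpolation=cv2.INTER_CUBIC)
    for k in range(0,wd,10): cv2.putText(im,str(x0+k),(k*f,8),0,.3,(0,0,255))
    for k in range(0,ht,10): cv2.putText(im,str(y0+k),(0,k*f+4),0,.3,(0,0,255))
    return im
a=crop(s,115,225,100,66,4)   # bracket 400x264
b=crop(s,265,185,66,75,4)    # lamp 264x300
c=crop(d,220,185,66,75,4)
o=np.full((570,800,3),255,np.uint8)
o[:264,:400]=a; o[:264,400:800]=crop(w,0,80,100,66,4); o[268:568,:264]=b; o[268:568,270:534]=c
o[268:568,536:800]=crop(d,290,170,66,75,4)
cv2.imwrite("pics/m1.png",o)
for n,p,uv in(("lid",w,(145/1.4,340/1.4)),("lid2",w,(180/1.4,145/1.4))): 
    for z in(.04,.13): print(n,z,ray(p,uv,z))
```

```text
lid 0.04 [ 0.503  -0.0532  0.04  ]
lid 0.13 [ 0.5492 -0.0211  0.13  ]
lid2 0.04 [0.5406 0.0736 0.04  ]
lid2 0.13 [0.5767 0.0716 0.13  ]
```

View pics/m1.png

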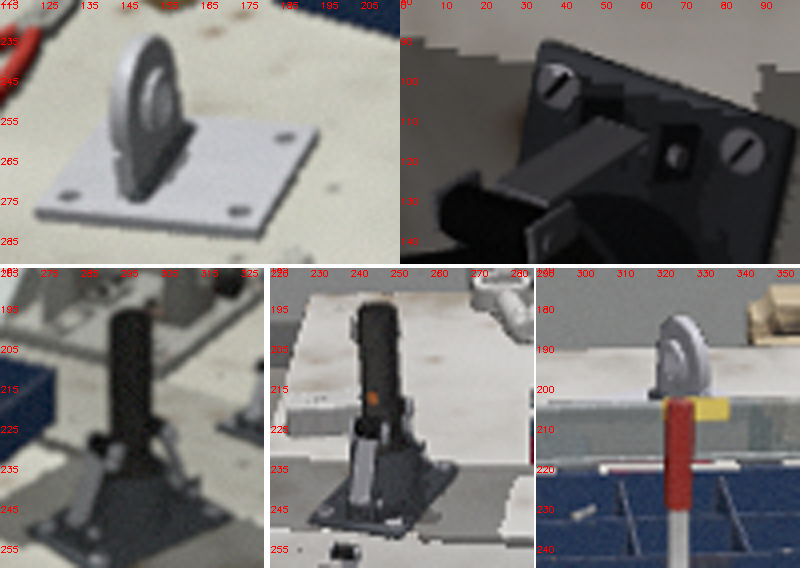

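Run:
```python
from h import *
np.set_printoptions(precision=4,suppress=True)
s=ctrl.read_camera("scene"); d=ctrl.read_camera("side")
print("tail",ray(s,(297.4,196),.131),ray(d,(247.2,195),.131))
# bracket fit: x,y,yaw from corners
uv=np.array([(124.3,277.3),(180,283.3),(194.5,257.5)])
from scipy.optimize import least_squares
Q=np.array([[60,50,8],[-60,50,8],[-60,-50,8]])/1000
def T(v,P): return P@R.from_euler("z",v[2]).as_matrix().T+[v[0],v[1],0]
for k in uv: print(ray(s,k,.008))
r=least_squares(lambda v:(proj(s,T(v,Q))-uv).ravel(),[.65,.26,0]); v=r.x
print(v,np.degrees(v[2]),r.fun)
for n,P in(("weldends",[[.01,.035,.008],[.01,-.035,.008]]),("weld",[[.008,0,.012]]),("lugtop",[[.01,0,.081],[.02,0,.081]])):
    P=np.array(P); print(n,T(v,P),proj(s,T(v,P)),proj(d,T(v,P)))
# lamp silhouettes model check
for xy in ([.4445,.035],):
    print(proj(s,[[*xy,.131],[*xy,.07]]),proj(d,[[*xy,.131],[*xy,.07]]))
```

```text
tail [0.4529 0.0258 0.131 ] [0.4499 0.0317 0.131 ]
[0.6928 0.315  0.008 ]
[0.5802 0.2721 0.008 ]
[0.6194 0.1804 0.008 ]
[0.6556 0.2478 0.3876] 22.205378370548168 [-0.471   0.4725 -0.1271 -0.3178  0.6306 -0.2853]
weldends [[0.6517 0.2839 0.008 ]
 [0.6781 0.2191 0.008 ]] [[149.6844 275.8834]
 [161.9873 258.2358]] [[319.4817 202.0319]
 [330.3554 210.0295]]
weld [[0.663  0.2508 0.012 ]] [[156.6831 265.2724]] [[324.2408 204.8208]]
lugtop [[0.6649 0.2515 0.081 ]
 [0.6741 0.2553 0.081 ]] [[151.9071 236.3696]
 [147.3041 236.0191]] [[325.4061 183.1737]
 [328.3873 182.7051]]
[[298.708  198.4051]
 [298.5682 224.1483]] [[245.0749 194.5617]
 [246.2245 217.3005]]
```

The manual's scale: shifts go in shares of 600 mm and turns go in shares of 90 degrees. Converting my numbers, -224 mm / 600 = -0.3733, -200 mm / 600 = -0.3333, 68 degrees / 90 = 0.7556.

Request:
send_rows(rows="0 0 0.1111 0.0067 -0.05 0 1;0 0 0.2222 0.0133 -0.1083 0 1;0 0 0.3333 0.02 -0.1667 0 1;0 0 0.4444 0.0267 -0.225 0 1;0 0 0.5556 0.0333 -0.2833 0 1;0 0 0.6667 0.0417 -0.3333 0 1;0 0 0.7556 0.0483 -0.3733 0 1;0 0 0.7556 0.0483 -0.3733 0 1")

```text
time: 2.9
eef_pos: [0.4502, 0.0293, 0.2535]
tcp_rot: [0.981, 0.192, 0.0, 0.0]
contact_force: [0.7, 0.5, 0.4]
opening: 1.0
finger_force: 0.0
```

Run:
```python
from h import *
np.set_printoptions(precision=4,suppress=True)
st=ctrl.get_state(); print(st)
p=ctrl.read_camera("wrist")
im=cv2.cvtColor(p["color"],cv2.COLOR_RGB2BGR); cv2.imwrite("pics/w2.png",cv2.resize(im,(784,588)))
for n in("lamp_tail","lamp","weld","bracket","holder_mouth"):
    for r in ctrl.look_for(p,n)[:2]:
        w=toW(p,r["position"]); print(n,round(r["p"],2),w,proj(p,w)[0]*1.4)
print(proj(p,[[.451,.029,.131]])*1.4)
```

```text
{'time': 2.9, 'qpos': array([-0.1606, -0.2293,  2.1038,  0.    ,  1.266 ,  1.0247]), 'dq': array([-0.005 ,  0.0397, -0.0449, -0.0007, -0.0203, -0.0372]), 'joint_efforts': array([  0.2198, -20.752 , -28.5527,   0.0072,   0.1111,   0.1853]), 'eef_pos': array([0.4502, 0.0293, 0.2535]), 'tcp_rot': array([0.9815, 0.1916, 0.0005, 0.0002]), 'contact_force': array([0.7049, 0.4529, 0.4112]), 'wrist_torque': array([ 0.005 , -0.0478,  0.0181]), 'finger_force': 0.0, 'opening': 0.999504536176659}
lamp_tail 0.93 [0.4529 0.0303 0.1293] [399.6862 292.8069]
lamp 0.98 [0.4554 0.03   0.1288] [402.1904 288.0049]
holder_mouth 0.98 [0.4622 0.0385 0.007 ] [393.3109 233.1741]
holder_mouth 0.81 [ 0.4395 -0.1191  0.0083] [580.0141 342.0605]
[[400.6896 298.2687]]
```

View pics/w2.png

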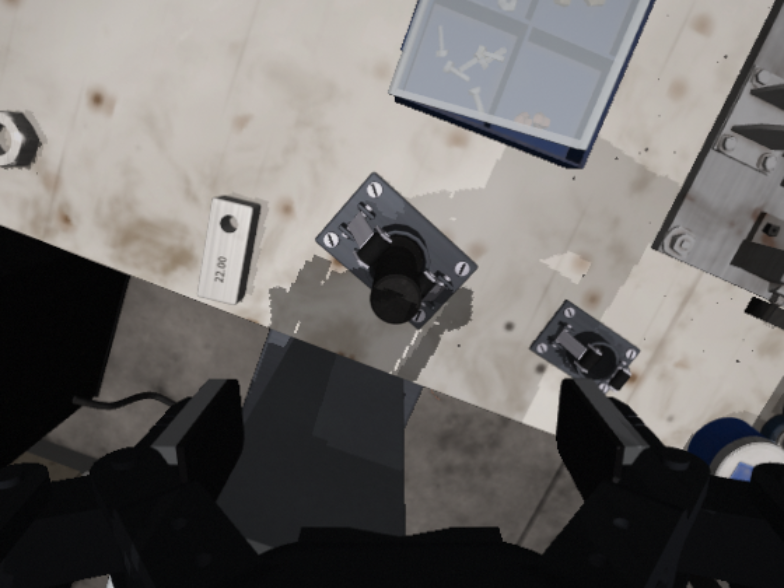

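Run:
```python
from h import *
np.set_printoptions(precision=4,suppress=True)
p=ctrl.read_camera("wrist"); st=ctrl.get_state()
g=cv2.GaussianBlur(cv2.cvtColor(p["color"],cv2.COLOR_RGB2GRAY),(3,3),0)
c=cv2.HoughCircles(g,cv2.HOUGH_GRADIENT,1,20,param1=60,param2=8,minRadius=13,maxRadius=24)
if c is not None:
    for q in c[0]:
        if abs(q[0]-283)<14 and abs(q[1]-213)<14: print(q, ray(p,q[:2],.131))
w=ray(p,(395/1.4,298/1.4),.131); print(w, p["fx"])
Rm=R.from_quat(st["tcp_rot"]).as_matrix(); print(Rm)
for z in(.103,): print((Rm.T@(np.r_[w[:2],z]-st["eef_pos"]))*1000)
```

```text
[280.5 215.5  17.9] [0.4494 0.0315 0.131 ]
[0.4515 0.0311 0.131 ] 378.1669050700196
[[ 0.927   0.375  -0.0003]
 [ 0.375  -0.927   0.0001]
 [-0.0002 -0.0002 -1.    ]]
[  0.8417  -2.0844 150.2734]
```

In the tool's units: 150 mm / 600 = 0.25, 100 mm / 600 = 0.1667.

Request:
send_rows(rows="0 0 0 0 -0.0033 0.0833 1;0 0 0 0 -0.0033 0.1667 1;0 0 0 0 -0.0033 0.225 1;0 0 0 0 -0.0033 0.25 1;0 0 0 0 -0.0033 0.25 1")

```text
time: 3.88
eef_pos: [0.4501, 0.0309, 0.1028]
tcp_rot: [0.982, 0.191, -0.001, -0.0]
contact_force: [-0.6, -0.2, 0.8]
opening: 1.001
finger_force: 0.0
```

Request:
send_rows(rows="0 0 0 0 0 0 -1;0 0 0 0 0 0 -1;0 0 0 0 0 0 -1;0 0 0 0 0 0 -1;0 0 0 0 0 0 -1;0 0 0 0 0 0 -1", grip_force=80)

```text
time: 4.62
eef_pos: [0.4508, 0.0311, 0.1043]
tcp_rot: [0.982, 0.191, 0.001, -0.0]
contact_force: [-1.2, 1.5, 6.1]
opening: 0.258
finger_force: 78.0
```

In the tool's units: -80 mm / 600 = -0.1333, -70 mm / 600 = -0.1167.

Request:
send_rows(rows="0 0 0 0 0 -0.0133 -1;0 0 0 0 0 -0.03 -1;0 0 0 0 0 -0.0467 -1;0 0 0 0 0 -0.0633 -1;0 0 0 0 0 -0.08 -1;0 0 0 0 0 -0.0967 -1;0 0 0 0 0 -0.1167 -1;0 0 0 0 0 -0.1333 -1")

```text
time: 5.62
eef_pos: [0.4511, 0.0306, 0.1853]
tcp_rot: [0.982, 0.191, 0.001, 0.001]
contact_force: [-0.1, -0.4, -1.6]
opening: 0.264
finger_force: 78.8
```

In the tool's units: -80 mm / 600 = -0.1333, -60 mm / 600 = -0.1.

Request:
send_rows(rows="0 0 0 0 0 -0.0333 -1;0 0 0 0 0 -0.0667 -1;0 0 0 0 0 -0.1 -1;0 0 0 0 0 -0.1333 -1;0 0 0 0 0 -0.1333 -1;0 0 0 0 0 -0.1333 -1")

```text
time: 6.38
eef_pos: [0.4499, 0.0309, 0.2629]
tcp_rot: [0.982, 0.191, -0.0, -0.0]
contact_force: [-0.4, 0.1, -2.1]
opening: 0.263
finger_force: 78.9
```

Run:
```python
from h import *
np.set_printoptions(precision=4,suppress=True)
st=ctrl.get_state(); print(st["qpos"],st["eef_pos"],st["tcp_rot"],st["opening"],st["finger_force"])
o=[]
for c,(x0,y0,wd,ht) in (("scene",(240,140,100,130)),("side",(200,110,100,130))):
    p=ctrl.read_camera(c); im=cv2.cvtColor(p["color"],cv2.COLOR_RGB2BGR)[y0:y0+ht,x0:x0+wd]
    o.append(cv2.resize(im,None,fx=4,fy=4,interpolation=cv2.INTER_CUBIC))
    for n in("lamp_lens","lamp_tail","lamp"):
        for r in ctrl.look_for(p,n)[:1]: print(c,n,round(r["p"],2),toW(p,r["position"]))
    e=st["eef_pos"]
    print(proj(p,[[e[0],e[1],e[2]-.003],[e[0],e[1],e[2]-.095]])-[x0,y0])
cv2.imwrite("pics/l3.png",np.hstack(o))
```

```text
[-0.1571 -0.2367  2.0926 -0.0001  1.2863  1.0298] [0.4499 0.0309 0.2629] [ 0.9816  0.1908 -0.0003 -0.    ] 0.2630940309272705 78.90146970748901
scene lamp_lens 0.68 [0.4452 0.0359 0.2067]
scene lamp_tail 0.86 [0.4351 0.0426 0.2034]
scene lamp 0.86 [0.441  0.039  0.2097]
[[57.6579 -1.1805]
 [57.5003 41.0598]]
side lamp_lens 0.77 [0.446  0.0189 0.2075]
side lamp_tail 0.8 [0.4446 0.0187 0.2038]
side lamp 0.94 [0.4496 0.0154 0.2073]
[[44.7019 33.44  ]
 [46.4905 70.8398]]
```

View pics/l3.png

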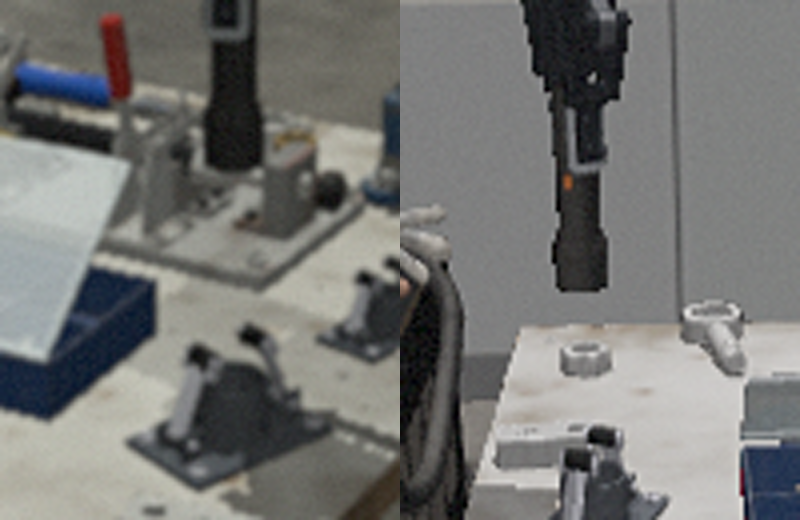

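In the tool's units: 155 mm / 600 = 0.2583, -123 mm / 600 = -0.205, 40 degrees / 90 = 0.4444.

Request:
send_rows(rows="0 0 0 0.025 -0.0583 0 -1;0 0 0 0.0583 -0.125 0 -1;0 0.0889 0 0.1 -0.1833 0 -1;0 0.1778 0 0.1333 -0.205 0 -1;0 0.2667 0 0.175 -0.205 0 -1;0 0.3556 0 0.2167 -0.205 0 -1;0 0.4444 0 0.2583 -0.205 0.0333 -1;0 0.4444 0 0.2583 -0.205 0.0333 -1")

```text
time: 7.78
eef_pos: [0.5455, 0.2028, 0.2389]
tcp_rot: [0.924, 0.179, 0.331, -0.066]
contact_force: [-0.8, -0.2, -1.8]
opening: 0.263
finger_force: 79.1
```

Run:
```python
from h import *
np.set_printoptions(precision=4,suppress=True)
st=ctrl.get_state(); print(st["qpos"],st["eef_pos"],st["tcp_rot"])
p=ctrl.read_camera("wrist"); im=cv2.cvtColor(p["color"],cv2.COLOR_RGB2BGR)
for n in("weld","bracket"):
    for r in ctrl.look_for(p,n)[:2]: print(n,round(r["p"],2),toW(p,r["position"]))
v=[.6556,.2478,.3876]
P=np.array([[-60,-50,8],[-60,50,8],[60,50,8],[60,-50,8],[10,-35,8],[10,35,8]])/1e3
Q=P@R.from_euler("z",v[2]).as_matrix().T+[v[0],v[1],0]
im=cv2.resize(im,(784,588))
for q in proj(p,Q)*1.4: cv2.circle(im,tuple(int(round(a)) for a in q),3,(0,0,255),1)
print(proj(p,Q)*1.4)
cv2.imwrite("pics/w4.png",im)
```

```text
[ 0.1128 -0.1912  2.1988  0.3734  0.4929  1.0281] [0.5455 0.2028 0.2389] [ 0.924   0.1795  0.3313 -0.0657]
weld 0.82 [0.6668 0.2518 0.0067]
bracket 0.88 [0.6672 0.2521 0.0101]
[[471.1461 405.289 ]
 [328.1027 405.9044]
 [335.8344 255.3713]
 [462.1506 254.8465]
 [445.7745 313.1386]
 [352.7032 313.5306]]
```

View pics/w4.png

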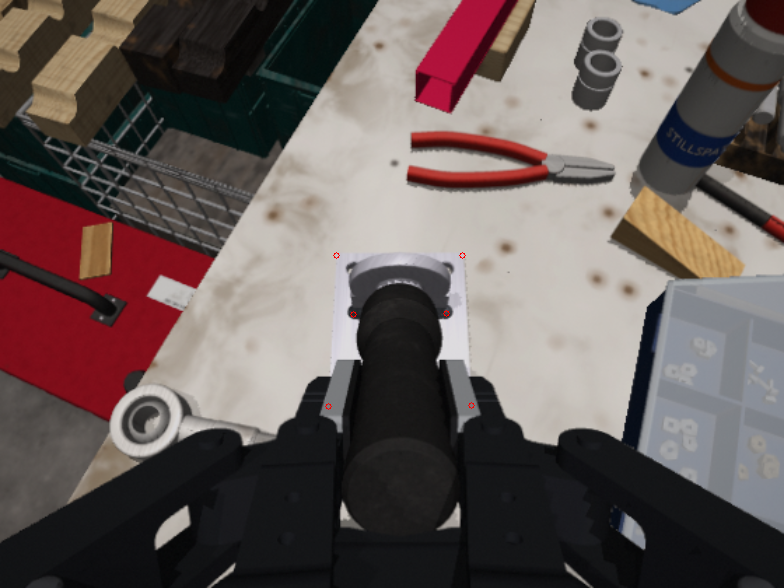

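In the tool's units: 60.5 mm / 600 = 0.1008, -48.5 mm / 600 = -0.0808.

Request:
send_rows(rows="0 0 0 -0.02 0 0.025 -1;0 0 0 -0.04 0 0.05 -1;0 0 0 -0.0617 0 0.0767 -1;0 0 0 -0.0808 0 0.1008 -1;0 0 0 -0.0808 0 0.1008 -1;0 0 0 -0.0808 0 0.1008 -1;0 0 0 -0.0808 0 0.1008 -1;0 0 0 -0.0808 0 0.1008 -1")

```text
time: 8.93
eef_pos: [0.55, 0.2037, 0.1669]
tcp_rot: [0.922, 0.179, 0.337, -0.065]
contact_force: [0.5, 0.0, -0.7]
opening: 0.26
finger_force: 79.1
```

Run:
```python
from h import *
np.set_printoptions(precision=4,suppress=True)
st=ctrl.get_state(); e=st["eef_pos"]; M=R.from_quat(st["tcp_rot"]).as_matrix(); print(st["qpos"],st["dq"],e,st["finger_force"])
weld=np.array([.663,.251,.012]); z=M[:,2]; lens=e+.095*z
print("tilt",np.degrees(np.arccos(-z[2])),"heading",np.degrees(np.arctan2(z[1],z[0])),"dist",np.linalg.norm(weld-lens),"miss tool mm",(M.T@(weld-lens))*1e3)
o=[]
for c,(x0,y0,wd,ht) in (("scene",(110,180,130,130)),("side",(240,110,130,130))):
    p=ctrl.read_camera(c); im=cv2.resize(cv2.cvtColor(p["color"],cv2.COLOR_RGB2BGR)[y0:y0+ht,x0:x0+wd],None,fx=3,fy=3,interpolation=cv2.INTER_CUBIC)
    q=(proj(p,[lens,weld])-[x0,y0])*3; cv2.line(im,*[tuple(int(a) for a in t) for t in q],(0,0,255),1); o.append(im)
cv2.imwrite("pics/f5.png",np.hstack(o))
```

```text
[ 0.1139 -0.0714  2.2446  0.5519  0.3334  0.8348] [-0.0015  0.0072  0.0068  0.0013 -0.0031 -0.0005] [0.55   0.2037 0.1669] 79.08106684684753
tilt 40.092594756935505 heading 21.975607389087585 dist 0.10262034083332688 miss tool mm [ -6.049   -1.545  102.4303]
```

View pics/f5.png

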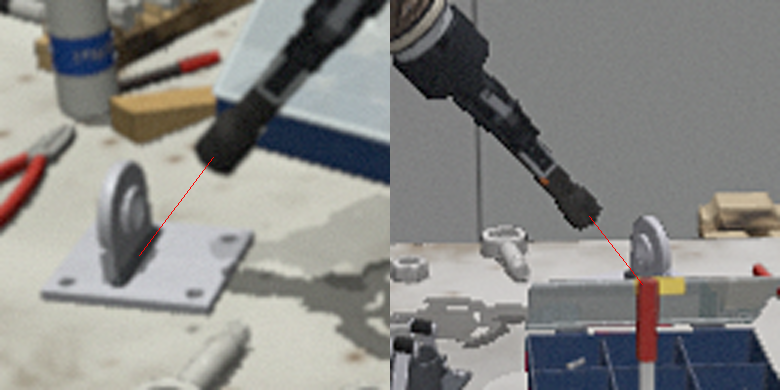

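In the tool's units: -6 mm / 600 = -0.01, -1.5 mm / 600 = -0.0025.

Request:
send_rows(rows="0 0 0 -0.01 -0.0025 0.0042 -1;0 0 0 -0.01 -0.0025 0.0042 -1;0 0 0 -0.01 -0.0025 0.0042 -1;0 0 0 -0.01 -0.0025 0.0042 -1;0 0 0 -0.01 -0.0025 0.0042 -1;0 0 0 -0.01 -0.0025 0.0042 -1;0 0 0 -0.01 -0.0025 0.0042 -1;0 0 0 -0.01 -0.0025 0.0042 -1")

```text
time: 10.02
eef_pos: [0.5461, 0.2039, 0.16]
tcp_rot: [0.922, 0.179, 0.336, -0.065]
contact_force: [0.1, -0.2, -1.8]
opening: 0.26
finger_force: 79.1
```

Run:
```python
from h import *
np.set_printoptions(precision=4,suppress=True)
st=ctrl.get_state(); e=st["eef_pos"]; M=R.from_quat(st["tcp_rot"]).as_matrix(); print(st["dq"],e,st["finger_force"])
weld=np.array([.663,.251,.012]); z=M[:,2]; lens=e+.095*z
m=(M.T@(weld-lens))*1e3
print("tilt",np.degrees(np.arccos(-z[2])),"heading",np.degrees(np.arctan2(z[1],z[0])),"miss tool mm",m)
if abs(m[0])<3 and abs(m[1])<3 and abs(m[2]-100)<5: print(ctrl.sign_off())
```

```text
[ 0.0003  0.0003 -0.0019  0.0004  0.0007 -0.0002] [0.5461 0.2039 0.16  ] 79.08137798309326
tilt 40.000958648507705 heading 22.00089400861289 miss tool mm [ 1.3406  0.1262 99.393 ]
the job is handed in; nothing more can be done
None
```

I drew the lamp straight up out of the larger holder and handed the job in with it held still: 40.0° from upright, tail up, square across the weld, lens about 99 mm from it. By my measurements the beam passes about 1.3 mm from the weld's middle; no bracket contact was seen, and sign-off returned no verdict.

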